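Bring a heating mantle's voltage regulator up to its red mark

TASK

Switch on the voltage regulator by pressing its green button fully down, then turn the big black dial up (clockwise seen from above) with a fingertip until its white pointer lines up with the red clip on the rim of the scale, and leave it standing there. Push the dial's arms round gently from the side, never pinching the dial, and leave the red button and the loose things on and around the regulator alone.

Things in the scene. Friction and masses are not known exactly. Their poses are not given: they have to be found in the camera images.
- regulator: voltage regulator: light grey steel case fixed on the bench, 220 mm deep (its x) x 320 mm wide (its y), flat top 135 mm above the bench. Origin under its centre, x away from its front (meter side, facing the robot), y left, z up. In this frame: dial axis at (0, 58 mm), green button (-65, -112 mm), red button (0, -112 mm). Scale plate under the dial: radius 85 mm, a line every 12 degrees (10 V)
- dial (a joint): dial angle in rad, 0 at the scale's zero line, growing as it turns clockwise seen from above (up the scale), stops at 0 and 5.24. At 0 the pointer points 150 degrees anticlockwise from the regulator's x. Steady friction of about 0.15 N m (some 4 N at an arm), no spring: it stays where it is left
- dial_top (a point): centre of the black dial's top, on its upright axis, 175 mm above the bench. Low foot (radius 44 mm) and pointer up to 144 mm above the bench; above them a hub of radius 23 mm and three upright arms 120 degrees apart, 18 mm wide, reaching 53 mm from the axis, from 144 to 170 mm above the bench. The gaps between the arms are open from above. One arm has a white line on top, in line with the pointer
- pointer_tip (a point): tip of the dial's white pointer, 69 mm from the axis, beneath and in line with the arm that carries the white line
- clip_mark (a point): inner tip of the red clip (12 mm wide tag on the scale's rim, fixed for this job), 69 mm from the dial's axis, at the pointer tip's height: the target. The pointer is right when its tip meets this point
- start_button (a joint): travel in m of the green push button: 0 up, 0.006 fully down; springs back; 5 N presses it fully
- start_button_top (a point): centre of the green button's top (28 mm across, presses straight down)
- stop_button (a joint): travel in m of the red stop button of the same size, 65 mm behind the green one; not to be pressed
- stopper: dark rubber stopper, 32 mm wide, 26 mm tall, standing on the regulator's top panel behind the red button; origin under its centre
- dropper: amber dropper bottle with red bulb, 44 mm wide, 102 mm tall, on the bench left of the regulator; origin under its centre
- beaker: small glass beaker, 60 mm wide, 75 mm tall, on the bench left of the regulator; origin under its centre
- cylinder: glass measuring cylinder on a blue foot 60 mm wide, 166 mm tall, farther left of the regulator; origin under its centre
- reagent: glass jar with blue cap, 68 mm wide, 125 mm tall, on the bench right of the regulator; origin under its centre
- washbottle: white bottle with red cap, 60 mm wide, 160 mm tall, on the bench right of the regulator, behind the jar; origin under its centre
- tile: square plywood tile 85 x 85 x 10 mm lying on the bench between robot and regulator; origin under its centre
- screwdriver: small screwdriver 140 mm long lying on the bench between robot and regulator; origin under it

How it is judged:
On the way, in this order (a step that is already met when the one before it is completed fails the run):
1. the green button is pressed fully down while the dial is still below the mark (value of joint start_button above 0.0045 m and distance between pointer_tip and clip_mark above 0.02 m), for 0.04 s.
2. then the pointer is brought to the red clip and stands there (distance between pointer_tip and clip_mark below 0.0055 m and velocity of joint dial between -0.03 and 0.03 rad/s), for 0.3 s.
At the end, for the whole second after the job is handed in: The dial stands still with its pointer tip within 5.5 mm (4.5 degrees, under half a scale division) of the red clip's tip, and the green button, pressed fully (4.5 mm or more of its 6 mm) before the dial was brought there, is up again (all of step 2 and value of joint start_button below 0.001 m); the robot touches nothing.
It fails at once if the red stop button is pressed (value of joint stop_button above 0.002 m).
It fails at once if the dial is pinched or forced (more than 25 N between fingers and dial) (contact force between the fingers and dial above 25 N).
It fails at once if a loose thing is lifted or shifted by more than 15 mm (distance of any of stopper, dropper, beaker, cylinder, reagent, washbottle, tile, screwdriver from where it was at the start of the episode above 0.015 m).
It also fails if it takes over 58 s, if anything falls off the work surface, if the arm or the gripper's body presses on something with over 40 N, if the wrist force passes 120 N, or if a joint passes its speed limit or range.

ROBOT

A 7-joint arm with a two-finger parallel gripper is mounted at the origin on the work surface. World frame = base frame: x ahead of the robot, y to its left, z up, the work surface at z = 0. Lengths are in m, angles in rad, forces in N, time in s.
With the tool pointing down it reaches from about 0.35 to 0.9 m from the base axis. Payload 8.1 kg.
Tool frame: the origin (TCP) lies at the very end of the fingers, on their centre line; the grasp point (between the pads) lies 19 mm behind it; x points along the fingers, y is the direction in which the jaws open and shut, and the axes are right-handed (so a half turn about x gives the same grasp; the last joint's range is limited). The gripper opens to 92 mm and grips with 3 to 60 N. Pads are 19 mm wide; open, the fingers measure 130 mm over their backs; the gripper's body (75 mm by 190 mm) begins 47 mm behind the grasp point.
Start: joints at [-1.26, 0.434, 0.025, 1.573, -0.012, 1.134, -0.075], TCP at [0.251, 0.572, 0.194] pointing down, gripper open.
Joint ranges: [-2.62, 2.62], [-0.44, 2.09], [-1.27, 1.32], [0.08, 2.57], [-1.32, 4.46], [0.12, 2], [-2.74, 2.74]. Speed limits (rad/s): [2.22, 2.22, 3.01, 3.01, 3.14, 3.14, 3.14].

INTERFACE

Orientations are given as a rotation vector (axis times angle).
In Python, from workcell import readout, imaging, arm gives the robot as it stands.
- The arm moves only by the tool move_arm, never from a script. Its argument "increments" is a list of rows, each a list of 7 numbers: the turn, a rotation vector about the tool's x, y, z in rad, then the shift along the tool's x, y, z in m, then the finger opening in m, from 0 to 0.0918. In form: [[ax, ay, az, tx, ty, tz, claw], ...]. A call has 1 to 20 rows; each row shifts and turns the commanded pose from where the row before left it, along the tool's axes as they then stand; what a row does not reach is not made up. A row lasts 1/12 s, in which the tool goes at most 41.7 mm and 7.16 degrees, less where a joint would pass 70% of its speed; a pose out of reach is approached as far as the arm can. A call is refused whole if a number of a shift passes 0.0417 or a number of a turn 0.125, either way. A call with a gripper value outside its range is refused whole. The fingers move at their own pace and stop on an object; "grip_force" is the grip in N (left out, the last holds). Time passes only in rows, so rows that do not move let the fingers close. It gives the time, the measured TCP pose, the force and the opening at its end, in the units of the state.
- readout.get_state(): the state, without advancing time (a new reading comes with each control period).
- imaging.camera(name): name is "scene" or "top"; returns the picture (400x640x3 uint8, red, green, blue); there is no depth.
- imaging.camera_model(name): a dict with "fx", "fy", "cx", "cy" (pixels), "extrinsics" (4x4, takes a point from camera to world coordinates). Camera axes: x right, y down, z forward; pixel columns grow to the right and rows downward; lengths in m; the calibration is good to about 2 mm. A picture is of the moment at which its call begins. camera_model takes no time and is no camera call.
- arm.hand_in(): hands the job in, once; it reports no verdict.
The state is a dict: "clock": time; "joint_pos": joint angles; "qvel": joint speeds; "joint_efforts": joint torques, N m; "tool_pos": TCP position; "ee_rot": TCP orientation; "force": force on the tool from outside, world axes, zero at the start; "wrist_torque": the same for the moment, N m; "grip_width": finger opening in m.
Only numpy, scipy, OpenCV 4.12 (cv2) and the standard library are available. Lean on these libraries where they do the work, as an engineer would, in place of code of your own. Each camera call takes 0.05 s, during which the arm holds its last target. There are 200 camera calls.

## Working session

There is one attempt and no reset: what is moved stays moved. The work goes in short steps, Python scripts to look and compute and a tool call to move; the robot and the scene stay as the last step left them, time stands still between calls to the robot, and variables do not carry over. Pictures are saved under pics/ and viewed, about 8 in all and at most 12, crops included, and the job is handed in when it is done.

Besides the shell and the picture viewer there is one more tool, called after "Call:" as name(argument=value, ...), one argument or row to a line, values as JSON. move_arm: Moves the arm, as the interface text tells. Its arguments: {"type":"object","properties":{"increments":{"type":"array"},"grip_force":{"type":"number"}},"required":["increments"]}

```bash
mkdir -p pics; python3 - <<'E'
from workcell import readout, imaging
import cv2, numpy as np
np.set_printoptions(precision=4,suppress=True)
for n in("scene","top"):
    cv2.imwrite(f"pics/{n}0.png",imaging.camera(n)[:,:,::-1]); m=imaging.camera_model(n); print(n,m)
print(readout.get_state())
E
```

```text
scene {'fx': 516.4769705312988, 'fy': 516.4769705312988, 'cx': 321.2309080291317, 'cy': 204.0285485122539, 'extrinsics': array([[ 0.853 ,  0.3823, -0.3553,  0.9498],
       [ 0.5219, -0.6189,  0.587 , -0.5648],
       [ 0.0046, -0.6862, -0.7274,  0.9435],
       [ 0.    ,  0.    ,  0.    ,  1.    ]])}
top {'fx': 518.279472732663, 'fy': 518.279472732663, 'cx': 317.72514059055726, 'cy': 203.06874614533925, 'extrinsics': array([[ 0.0281, -0.9984,  0.0493,  0.4816],
       [-0.9993, -0.0293, -0.0231,  0.0849],
       [ 0.0245, -0.0486, -0.9985,  1.4032],
       [ 0.    ,  0.    ,  0.    ,  1.    ]])}
{'clock': 0.1, 'joint_pos': array([-1.2596,  0.4352,  0.025 ,  1.574 , -0.0116,  1.134 , -0.0751]), 'qvel': array([ 0.0005, -0.0011,  0.0004, -0.0013, -0.0019, -0.0013, -0.0004]), 'joint_efforts': array([  0.0033, -66.9123,   0.9883, -31.5148,  -0.0604,   0.0375,
         0.    ]), 'tool_pos': array([0.2512, 0.5718, 0.1932]), 'ee_rot': array([ 0.3235,  1.5465, -0.3258]), 'force': array([-0.6324, -0.6237, -0.2545]), 'wrist_torque': array([ 0.0292, -0.0182,  0.0099]), 'grip_width': 0.0920793843718471}
```

View pics/top0.png

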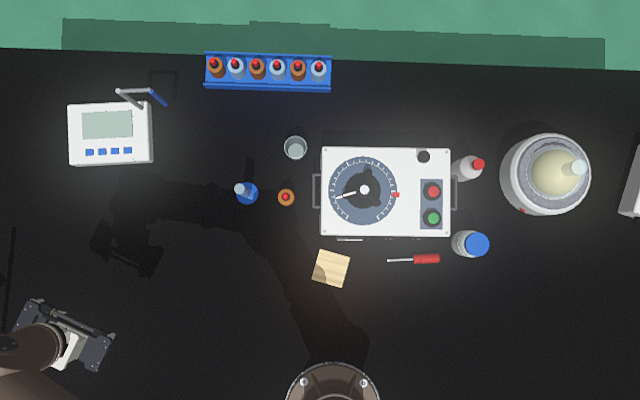

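View pics/scene0.png

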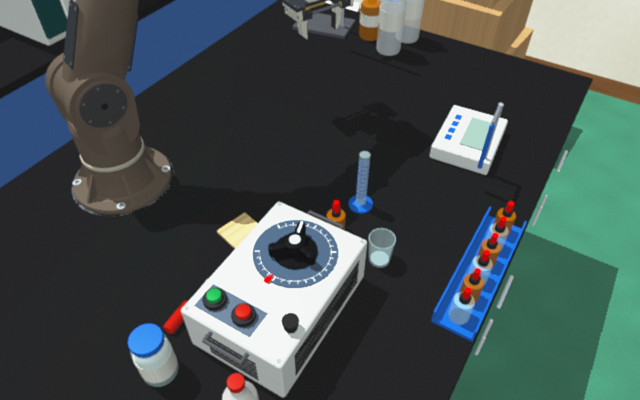

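The top view shows the dial at (364,190), the pointer towards the left at (335,197), the clip on the right at (396,194), the green button at (433,217), the red at (433,191), the stopper at (424,156). I'll measure on an enlarged crop.

```bash
cat >h.py <<'E'
from workcell import readout, imaging
import cv2, numpy as np
np.set_printoptions(precision=4,suppress=True)
def ray(n,u,v,z):
    m=imaging.camera_model(n);E=m["extrinsics"]
    d=E[:3,:3]@np.array([(u-m["cx"])/m["fx"],(v-m["cy"])/m["fy"],1])
    return E[:3,3]+d*(z-E[2,3])/d[2]
def proj(n,p):
    m=imaging.camera_model(n);E=m["extrinsics"]
    c=E[:3,:3].T@(np.array(p)-E[:3,3]); return np.array([m["fx"]*c[0]/c[2]+m["cx"],m["fy"]*c[1]/c[2]+m["cy"]])
E
python3 - <<'E'
from h import *
im=cv2.imread("pics/top0.png")
c=im[140:245,310:462]; cv2.imwrite("pics/crop0.png",cv2.resize(c,None,fx=5,fy=5,interpolation=cv2.INTER_CUBIC))
hsv=cv2.cvtColor(im,cv2.COLOR_BGR2HSV)
def blob(mask,x0,x1,y0,y1,z,nm):
    mm=np.zeros_like(mask);mm[y0:y1,x0:x1]=mask[y0:y1,x0:x1]
    v,u=np.nonzero(mm); print(nm,len(u),u.mean(),v.mean(),u.min(),u.max(),v.min(),v.max(),ray("top",u.mean(),v.mean(),z))
h,s,v=cv2.split(hsv)
red=((h<10)|(h>170))&(s>120)&(v>80)
blob(red,388,404,185,202,.142,"clip")
blob((h>45)&(h<85)&(s>100)&(v>60),420,445,205,230,.15,"green")
blob(red,420,445,180,203,.15,"red")
white=(v>150)&(s<60)
blob(white,355,374,181,199,.175,"hub?")
# case outline
w=((v>150)&(s<60)).astype(np.uint8)
n,l,st,ce=cv2.connectedComponentsWithStats(w)
k=[i for i in range(1,n) if st[i][4]>3000 and 320<ce[i][0]<450]
for i in k:
    pts=np.argwhere(l==i)[:,::-1].astype(np.float32)
    r=cv2.minAreaRect(pts);b=cv2.boxPoints(r)
    W=np.array([ray("top",*p,.135) for p in b]);print(b,W,W.mean(0),np.linalg.norm(np.diff(W,axis=0),axis=1))
E
```

```text
clip 25 395.48 194.24 391 398 192 196 [ 0.571  -0.1339  0.142 ]
green 86 432.9651162790698 218.01162790697674 428 438 213 223 [ 0.5153 -0.2252  0.15  ]
red 92 433.05434782608694 191.1304347826087 428 438 186 196 [ 0.5808 -0.2243  0.15  ]
hub? 80 363.8375 189.45 355 369 185 194 [ 0.5779 -0.0524  0.175 ]
[[320.1516 234.7858]
 [321.3523 145.9372]
 [450.8286 147.6869]
 [449.6279 236.5355]] [[ 0.4668  0.0475  0.135 ]
 [ 0.6853  0.0506  0.135 ]
 [ 0.6913 -0.2705  0.135 ]
 [ 0.4714 -0.2709  0.135 ]] [ 0.5787 -0.1108  0.135 ] [0.2186 0.3211 0.2199]
```

View pics/crop0.png

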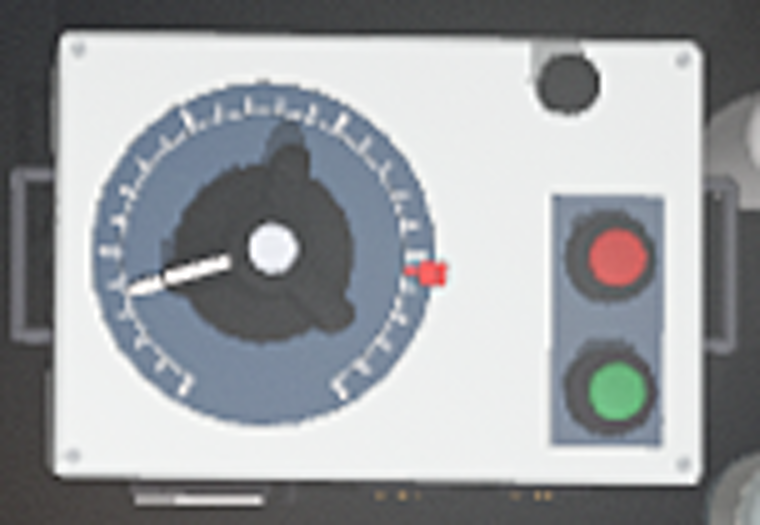

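The enlarged crop shows the pointer tip at crop (130,291), i.e. about (336,198), the clip's inner tip at crop (405,270), i.e. (391,194), and the arms as expected. The case fit gives 219 × 321 mm, which agrees with the given size. Next I'll work out the angles, button height and tool yaw.

```bash
python3 - <<'E'
from h import *
from scipy.spatial.transform import Rotation as R
A=np.array([.5779,-.0526]); yaw=.016
for nm,u,v,z in (("ptr tip",336,198.2,.142),("ptr arm end",310+228/5,140+262/5,.170),("arm2",310+292/5,140+148/5,.170),("arm3",310+345/5,140+322/5,.17),("cliptip",391,194,.142),("clipc",395.5,194.24,.142)):
    d=ray("top",u,v,z)[:2]-A; print(nm,np.hypot(*d),np.degrees(np.arctan2(d[1],d[0])))
im=cv2.imread("pics/scene0.png");h,s,v=cv2.split(cv2.cvtColor(im,cv2.COLOR_BGR2HSV))
def cen(m,x0,x1,y0,y1):
    k=np.zeros(m.shape,bool);k[y0:y1,x0:x1]=m[y0:y1,x0:x1];b,a=np.nonzero(k);return a.mean(),b.mean(),len(a)
g=cen((h>45)&(h<85)&(s>100)&(v>60),195,235,280,315);c=cen(((h<10)|(h>170))&(s>120)&(v>80),260,278,270,288)
print(g,c)
for z in (.14,.145,.15,.155,.16,.165): print(z,ray("scene",*g[:2],z)[:2],ray("top",432.97,218.01,z)[:2])
for z in (.135,.14,.145,.15): print(z,ray("scene",*c[:2],z)[:2],ray("top",395.48,194.24,z)[:2])
S=readout.get_state();print(R.from_rotvec(S["ee_rot"]).as_matrix())
E
```

```text
ptr tip 0.06741861563805103 108.03046243372557
ptr arm end 0.020566458645706095 110.72762316314628
arm2 0.04942431029942055 -11.839350216582833
arm3 0.05082800453150442 -132.49534529529217
cliptip 0.07064037545699782 -95.35441932529412
clipc 0.08168523406909634 -94.81145632718551
(np.float64(213.60189573459715), np.float64(295.45497630331755), 211) (np.float64(267.8541666666667), np.float64(278.3541666666667), 48)
0.14 [ 0.5098 -0.2162] [ 0.5156 -0.2277]
0.145 [ 0.5126 -0.2184] [ 0.5154 -0.2265]
0.15 [ 0.5153 -0.2206] [ 0.5153 -0.2252]
0.155 [ 0.518  -0.2227] [ 0.5152 -0.224 ]
0.16 [ 0.5208 -0.2249] [ 0.515  -0.2228]
0.165 [ 0.5235 -0.2271] [ 0.5149 -0.2215]
0.135 [ 0.5699 -0.1306] [ 0.5715 -0.1352]
0.14 [ 0.5723 -0.1332] [ 0.5712 -0.1343]
0.145 [ 0.5746 -0.1359] [ 0.5708 -0.1334]
0.15 [ 0.577  -0.1386] [ 0.5705 -0.1326]
[[-0.0004  0.4021  0.9156]
 [-0.0014  0.9156 -0.4021]
 [-1.     -0.0014  0.0001]]
```

Call:
move_arm(
  increments=[
    [0, 0, 0, -0.022, 0, 0, 0],
    [0, 0, 0, -0.022, 0, 0, 0],
    [0, 0, 0, -0.022, 0, 0, 0],
    [0, 0, 0, 0, -0.0259, 0.0234, 0],
    [0, 0, 0, 0, -0.0259, 0.0234, 0],
    [0, 0, 0, 0, -0.0259, 0.0234, 0],
    [0, 0, 0, 0, -0.0259, 0.0234, 0],
    [0, 0, 0, 0, -0.0259, 0.0234, 0],
    [0, 0, 0, 0, -0.0259, 0.0234, 0],
    [0, 0, 0, 0, -0.0259, 0.0234, 0],
    [0, 0, 0, 0, -0.0259, 0.0234, 0],
    [0, 0, 0, 0, -0.0259, 0.0234, 0],
    [0, 0, 0, 0, -0.0259, 0.0234, 0],
    [0, 0, 0, 0, -0.0259, 0.0234, 0],
    [0, 0, 0, 0, -0.0259, 0.0234, 0],
    [0, 0, 0, 0, -0.0259, 0.0234, 0],
    [0, 0, 0, 0, -0.0259, 0.0234, 0],
    [0, 0, 0, 0, -0.0259, 0.0234, 0],
    [0, 0, 0, 0, -0.0259, 0.0234, 0],
    [0, 0, 0, 0, -0.0259, 0.0234, 0],
  ],
  grip_force=10,
)

```text
clock: 1.77
tool_pos: [0.4384, 0.0074, 0.2599]
ee_rot: [0.325, 1.546, -0.324]
force: [-0.3, 0.2, -0.9]
grip_width: 0.0008
```

Call:
move_arm(
  increments=[
    [0, 0, 0, 0, -0.0259, 0.0234, 0],
    [0, 0, 0, 0, -0.0259, 0.0234, 0],
    [0, 0, 0, 0, -0.0259, 0.0234, 0],
    [0, 0, 0, 0, -0.0259, 0.0234, 0],
    [0, 0, 0, 0, -0.0259, 0.0234, 0],
    [0, 0, 0, 0, -0.0259, 0.0234, 0],
    [0, 0, 0, 0, -0.0259, 0.0234, 0],
    [0, 0, 0, 0.01, 0, 0, 0],
    [0, 0, 0, 0.01, 0, 0, 0],
    [0, 0, 0, 0.01, 0, 0, 0],
    [0, 0, 0, 0.01, 0, 0, 0],
    [0, 0, 0, 0, 0, 0, 0],
    [0, 0, 0, 0, 0, 0, 0],
  ],
)

```text
clock: 2.85
tool_pos: [0.5152, -0.2213, 0.2193]
ee_rot: [0.324, 1.548, -0.323]
force: [-0.1, 0.7, -0.2]
grip_width: 0.0006
```

Call:
move_arm(
  increments=[
    [0, 0, 0, 0.012, -0.0025, 0.001, 0],
    [0, 0, 0, 0.012, 0, 0, 0],
    [0, 0, 0, 0.012, 0, 0, 0],
    [0, 0, 0, 0.012, 0, 0, 0],
    [0, 0, 0, 0.01, 0, 0, 0],
    [0, 0, 0, 0, 0, 0, 0],
    [0, 0, 0, 0, 0, 0, 0],
  ],
)

```text
clock: 3.43
tool_pos: [0.5155, -0.225, 0.1621]
ee_rot: [0.324, 1.547, -0.324]
force: [-0.4, -0.2, -0.0]
grip_width: 0.0007
```

```bash
python3 - <<'E'
from h import *
a=imaging.camera("top")[130:240,330:470];b=imaging.camera("scene")[230:370,150:310]
r=lambda x,f:cv2.resize(x[:,:,::-1],None,fx=f,fy=f,interpolation=cv2.INTER_CUBIC)
A=r(a,2.8);B=r(b,2.2);H=max(len(A),len(B))
p=lambda x:cv2.copyMakeBorder(x,0,H-len(x),0,0,cv2.BORDER_CONSTANT)
cv2.imwrite("pics/btn.png",np.hstack([p(A),p(B)]))
E
```

```text
(no output)
```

View pics/btn.png

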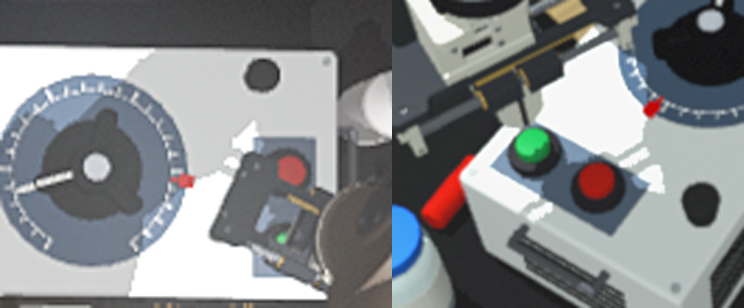

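Both views: the fingertip stands just above the green button (scene crop (530,145)), and the red button is clear. Pressing now.

Call:
move_arm(
  increments=[
    [0, 0, 0, 0.003, 0, 0, 0],
    [0, 0, 0, 0.003, 0, 0, 0],
    [0, 0, 0, 0.003, 0, 0, 0],
    [0, 0, 0, 0, 0, 0, 0],
  ],
)

```text
clock: 3.87
tool_pos: [0.5151, -0.2252, 0.1524]
ee_rot: [0.325, 1.547, -0.325]
force: [-0.5, 0.2, -0.2]
grip_width: 0.0001
```

Call:
move_arm(
  increments=[
    [0, 0, 0, 0.002, 0, 0, 0],
    [0, 0, 0, 0, 0, 0, 0],
  ],
)

```text
clock: 4.03
tool_pos: [0.5153, -0.2254, 0.1506]
ee_rot: [0.325, 1.547, -0.325]
force: [-0.9, 0.2, -0.6]
grip_width: 0.0006
```

Call:
move_arm(
  increments=[
    [0, 0, 0, 0.002, 0, 0, 0],
    [0, 0, 0, 0, 0, 0, 0],
  ],
)

```text
clock: 4.2
tool_pos: [0.5153, -0.2254, 0.1486]
ee_rot: [0.325, 1.547, -0.325]
force: [-0.1, 0.3, -0.1]
grip_width: 0.0006
```

Call:
move_arm(
  increments=[
    [0, 0, 0, 0.002, 0, 0, 0],
    [0, 0, 0, 0, 0, 0, 0],
  ],
)

```text
clock: 4.37
tool_pos: [0.5153, -0.2253, 0.1466]
ee_rot: [0.325, 1.547, -0.325]
force: [-0.5, 0.1, 0.2]
grip_width: 0.0002
```

Call:
move_arm(
  increments=[
    [0, 0, 0, 0.002, 0, 0, 0],
    [0, 0, 0, 0, 0, 0, 0],
  ],
)

```text
clock: 4.53
tool_pos: [0.5153, -0.2253, 0.1446]
ee_rot: [0.325, 1.547, -0.325]
force: [-0.0, 0.6, 0.5]
grip_width: 0.0005
```

Call:
move_arm(
  increments=[
    [0, 0, 0, 0.001, 0, 0, 0],
    [0, 0, 0, 0, 0, 0, 0],
  ],
)

```text
clock: 4.7
tool_pos: [0.5154, -0.2254, 0.1438]
ee_rot: [0.325, 1.546, -0.325]
force: [0.3, 1.1, -0.0]
grip_width: 0.0007
```

```bash
python3 - <<'E'
from h import *
b=imaging.camera("scene")[240:330,160:290]
cv2.imwrite("pics/btn2.png",cv2.resize(b[:,:,::-1],None,fx=5,fy=5,interpolation=cv2.INTER_CUBIC))
S=readout.get_state();print(S["tool_pos"],S["force"],proj("scene",S["tool_pos"])-[160,240])
E
```

```text
[ 0.5154 -0.2254  0.1438] [ 0.0485 -0.4732 -0.496 ] [52.4219 59.2962]
```

View pics/btn2.png

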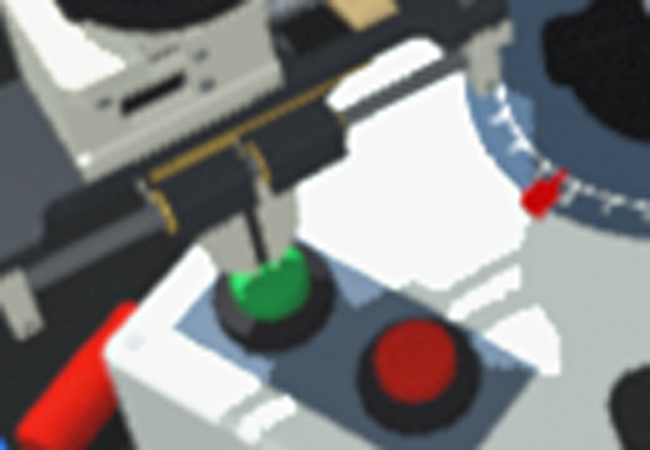

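The scene crop shows both closed fingertips just over the green cap (tips at crop (235,270) and (268,260), cap centre (268,277)). The button isn't visibly pressed and there's no force yet, so I'll keep going down.

Call:
move_arm(
  increments=[
    [0, 0, 0, 0.0015, 0, 0, 0],
    [0, 0, 0, 0, 0, 0, 0],
  ],
)

```text
clock: 4.92
tool_pos: [0.5154, -0.2254, 0.1422]
ee_rot: [0.325, 1.546, -0.325]
force: [-0.2, -0.1, -0.0]
grip_width: 0.0005
```

Call:
move_arm(
  increments=[
    [0, 0, 0, 0.0015, 0, 0, 0],
    [0, 0, 0, 0, 0, 0, 0],
  ],
)

```text
clock: 5.08
tool_pos: [0.5154, -0.2254, 0.1407]
ee_rot: [0.325, 1.547, -0.325]
force: [-0.9, 0.0, -0.2]
grip_width: 0.0
```

```bash
python3 - <<'E'
from h import *
S=readout.get_state();print(S["tool_pos"],S["force"],S["joint_efforts"])
im=imaging.camera("scene")[:,:,::-1].copy();h,s,v=cv2.split(cv2.cvtColor(im,cv2.COLOR_BGR2HSV))
m=((h>45)&(h<85)&(s>100)&(v>60))[280:315,195:235]
b,a=np.nonzero(m);print(len(a),a.mean()+195,b.mean()+280,b.max()+280,a.max()+195)
im=cv2.imread("pics/scene0.png");h,s,v=cv2.split(cv2.cvtColor(im,cv2.COLOR_BGR2HSV))
m=((h>45)&(h<85)&(s>100)&(v>60))[280:315,195:235]
b,a=np.nonzero(m);print(len(a),a.mean()+195,b.mean()+280,b.max()+280,b.min()+280,a.max()+195)
E
```

```text
[ 0.5154 -0.2254  0.1407] [-0.8642  0.0433 -0.2389] [  0.1009 -55.3671   8.3367 -27.678    0.0461   0.0016   0.0185]
145 214.56551724137933 297.5931034482759 304 221
211 213.60189573459715 295.45497630331755 303 288 221
```

Call:
move_arm(
  increments=[
    [0, 0, 0, 0.001, 0, 0, 0],
    [0, 0, 0, 0, 0, 0, 0],
  ],
)

```text
clock: 5.3
tool_pos: [0.5154, -0.2254, 0.1398]
ee_rot: [0.325, 1.546, -0.325]
force: [0.5, 0.3, -0.3]
grip_width: 0.0006
```

```bash
python3 - <<'E'
from h import *
S=readout.get_state();print(S["tool_pos"],S["force"],proj("scene",S["tool_pos"])-[180,260],proj("top",S["tool_pos"])-[405,185])
b=imaging.camera("scene")[250:320,175:275];a=cv2.imread("pics/scene0.png")[250:320,175:275];t=imaging.camera("top")[175:245,400:470]
r=lambda x:cv2.resize(x,None,fx=5,fy=5,interpolation=cv2.INTER_CUBIC)
t5=r(t[:,:,::-1])[:,:300];
cv2.imwrite("pics/btn3.png",cv2.resize(np.hstack([r(a)[:,:400],r(b[:,:,::-1])[:,:400]]),(800,350)))
E
```

```text
[ 0.5154 -0.2254  0.1398] [ 0.5043  0.2987 -0.3178] [32.7663 40.5176] [26.99  33.061]
```

View pics/btn3.png

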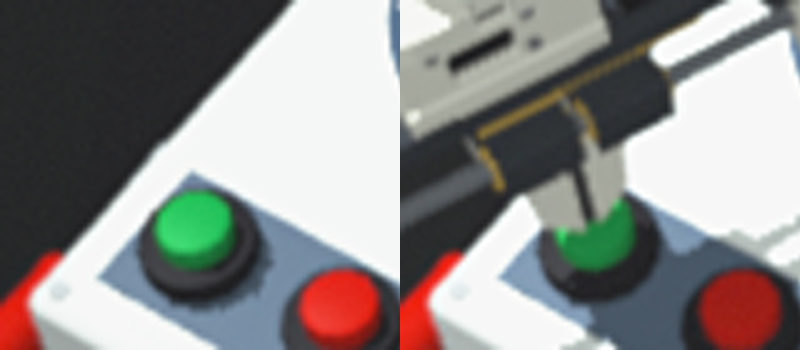

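The cap is still up and the visible tip sits a few mm higher than the reported TCP projects. I'll keep descending in small steps until there's force.

Call:
move_arm(
  increments=[
    [0, 0, 0, 0.0015, 0, 0, 0],
    [0, 0, 0, 0, 0, 0, 0],
  ],
)

```text
clock: 5.57
tool_pos: [0.5154, -0.2254, 0.1382]
ee_rot: [0.325, 1.546, -0.325]
force: [-0.5, 0.4, -1.0]
grip_width: 0.0006
```

Call:
move_arm(
  increments=[
    [0, 0, 0, 0.0015, 0, 0, 0],
    [0, 0, 0, 0, 0, 0, 0],
  ],
)

```text
clock: 5.73
tool_pos: [0.5153, -0.2253, 0.1367]
ee_rot: [0.325, 1.547, -0.325]
force: [-0.0, -0.2, 0.1]
grip_width: 0.0006
```

Call:
move_arm(
  increments=[
    [0, 0, 0, 0.0015, 0, 0, 0],
    [0, 0, 0, 0, 0, 0, 0],
  ],
)

```text
clock: 5.9
tool_pos: [0.5153, -0.2253, 0.1352]
ee_rot: [0.325, 1.547, -0.325]
force: [0.3, 0.5, -0.1]
grip_width: 0.0005
```

```bash
python3 - <<'E'
from h import *
S=readout.get_state();p=S["tool_pos"];print(S["force"])
r=lambda x,f:cv2.resize(np.ascontiguousarray(x[:,:,::-1]),None,fx=f,fy=f,interpolation=cv2.INTER_CUBIC)
b=r(imaging.camera("scene")[265:325,185:245],7);t=r(imaging.camera("top")[190:250,400:450],7)
def dot(im,n,o,q,c):
    x=(proj(n,q)-o+.5)*7; cv2.circle(im,tuple(int(k) for k in x),4,c,-1)
dot(b,"scene",[185,265],p,(255,0,255));dot(b,"scene",[185,265],[.5155,-.224,.15],(0,255,255))
dot(t,"top",[400,190],p,(255,0,255));dot(t,"top",[400,190],[.5155,-.224,.15],(0,255,255))
cv2.imwrite("pics/btn4.png",np.hstack([b,t]))
E
```

```text
[ 0.3175  0.5431 -0.1357]
```

View pics/btn4.png

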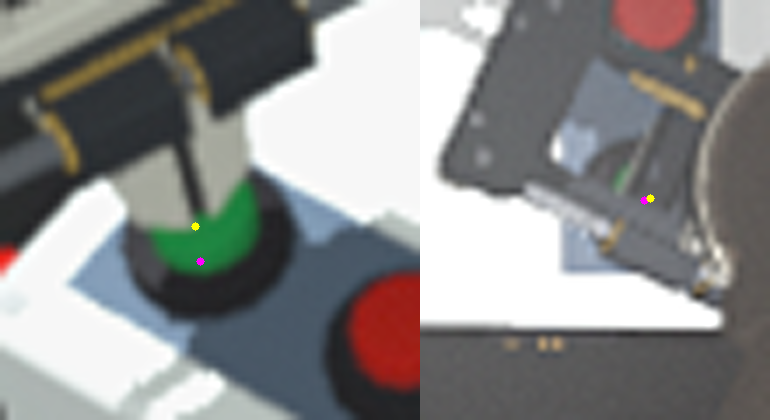

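The fingertips now overlap the cap centre (tips at crop (160,228)/(210,215), cap centre (195,227)). The reported TCP projects lower, so the closed fingertips end roughly 10 mm short of it. Continuing down.

Call:
move_arm(
  increments=[
    [0, 0, 0, 0.0015, 0, 0, 0],
    [0, 0, 0, 0, 0, 0, 0],
  ],
)

```text
clock: 6.17
tool_pos: [0.5154, -0.2254, 0.1337]
ee_rot: [0.325, 1.546, -0.325]
force: [0.2, -0.2, -0.3]
grip_width: 0.0007
```

Call:
move_arm(
  increments=[
    [0, 0, 0, 0.0015, 0, 0, 0],
    [0, 0, 0, 0, 0, 0, 0],
  ],
)

```text
clock: 6.33
tool_pos: [0.5153, -0.2254, 0.1322]
ee_rot: [0.325, 1.547, -0.325]
force: [-0.1, -0.0, 0.9]
grip_width: 0.0005
```

Call:
move_arm(
  increments=[
    [0, 0, 0, 0.0015, 0, 0, 0],
    [0, 0, 0, 0, 0, 0, 0],
  ],
)

```text
clock: 6.5
tool_pos: [0.5153, -0.2254, 0.1307]
ee_rot: [0.325, 1.547, -0.325]
force: [0.2, 0.2, 0.3]
grip_width: 0.0003
```

Call:
move_arm(
  increments=[
    [0, 0, 0, 0.0015, 0, 0, 0],
    [0, 0, 0, 0, 0, 0, 0],
  ],
)

```text
clock: 6.67
tool_pos: [0.5153, -0.2253, 0.1292]
ee_rot: [0.325, 1.547, -0.325]
force: [-0.4, 0.2, -0.1]
grip_width: 0.0
```

Call:
move_arm(
  increments=[
    [0, 0, 0, 0.0015, 0, 0, 0],
    [0, 0, 0, 0, 0, 0, 0],
  ],
)

```text
clock: 6.83
tool_pos: [0.5153, -0.2253, 0.1277]
ee_rot: [0.325, 1.547, -0.325]
force: [-0.8, 0.5, -0.3]
grip_width: 0.0009
```

Call:
move_arm(
  increments=[
    [0, 0, 0, 0.0015, 0, 0, 0],
    [0, 0, 0, 0, 0, 0, 0],
  ],
)

```text
clock: 7.0
tool_pos: [0.5153, -0.2253, 0.1262]
ee_rot: [0.325, 1.547, -0.325]
force: [-0.3, -0.2, 0.9]
grip_width: 0.0005
```

```bash
python3 - <<'E'
from h import *
S=readout.get_state();p=S["tool_pos"];print(p,S["force"])
r=lambda x,f:cv2.resize(np.ascontiguousarray(x),None,fx=f,fy=f,interpolation=cv2.INTER_CUBIC)
I=imaging.camera("scene")[:,:,::-1];cv2.imwrite("pics/now.png",I)
cv2.imwrite("pics/btn5.png",np.hstack([r(cv2.imread("pics/scene0.png")[265:325,185:245],6),r(I[265:325,185:245],6)]))
E
```

```text
[ 0.5153 -0.2253  0.1262] [-0.3319 -0.2214  0.8737]
```

View pics/btn5.png

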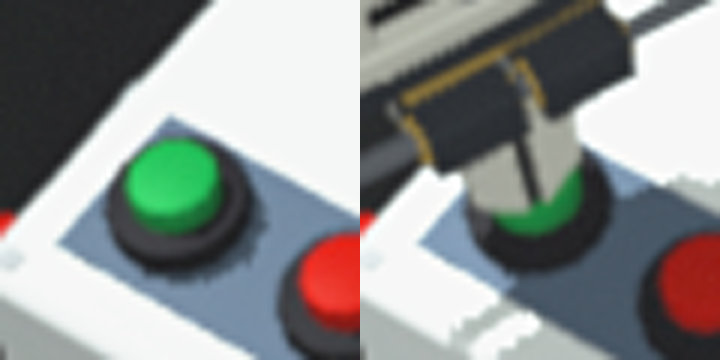

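Call:
move_arm(
  increments=[
    [0, 0, 0, 0.0015, 0, 0, 0],
    [0, 0, 0, 0, 0, 0, 0],
  ],
)

```text
clock: 7.22
tool_pos: [0.5156, -0.2255, 0.1249]
ee_rot: [0.325, 1.546, -0.325]
force: [-0.9, 0.6, 2.7]
grip_width: 0.0002
```

Call:
move_arm(
  increments=[
    [0, 0, 0, 0.0015, 0, 0, 0],
    [0, 0, 0, 0, 0, 0, 0],
  ],
)

```text
clock: 7.38
tool_pos: [0.5156, -0.2255, 0.1234]
ee_rot: [0.325, 1.546, -0.325]
force: [0.0, -0.2, 2.0]
grip_width: 0.0006
```

Call:
move_arm(
  increments=[
    [0, 0, 0, 0.0015, 0, 0, 0],
    [0, 0, 0, 0, 0, 0, 0],
  ],
)

```text
clock: 7.55
tool_pos: [0.5156, -0.2255, 0.1219]
ee_rot: [0.325, 1.546, -0.325]
force: [-0.4, 0.6, 3.1]
grip_width: 0.0008
```

Contact started at about z = 0.1256, so the true tip is about 25 mm above the reported TCP. Pressing fully.

Call:
move_arm(
  increments=[
    [0, 0, 0, 0.0015, 0, 0, 0],
    [0, 0, 0, 0, 0, 0, 0],
  ],
)

```text
clock: 7.72
tool_pos: [0.5156, -0.2255, 0.1204]
ee_rot: [0.325, 1.546, -0.325]
force: [-0.4, -0.0, 3.9]
grip_width: 0.0003
```

Call:
move_arm(
  increments=[
    [0, 0, 0, 0.0015, 0, 0, 0],
    [0, 0, 0, 0, 0, 0, 0],
  ],
)

```text
clock: 7.88
tool_pos: [0.5156, -0.2255, 0.1195]
ee_rot: [0.325, 1.546, -0.324]
force: [-0.1, 0.7, 9.5]
grip_width: 0.0007
```

Call:
move_arm(
  increments=[
    [0, 0, 0, 0.0005, 0, 0, 0],
    [0, 0, 0, 0, 0, 0, 0],
  ],
)

```text
clock: 8.05
tool_pos: [0.5157, -0.2256, 0.1194]
ee_rot: [0.325, 1.545, -0.324]
force: [-3.5, 1.7, 14.8]
grip_width: 0.0002
```

The force rose sharply at 0.1195, after 6 mm of travel, so the button is fully pressed. Next: lift, move to the gap behind the white-line arm, and turn the tool to align with that arm.

Call:
move_arm(
  increments=[
    [0, 0, 0, -0.01, 0, 0, 0],
    [0, 0, 0, -0.02, 0, 0, 0],
    [0, 0, 0, -0.02, 0, 0, 0],
    [0, 0, 0, -0.02, 0, 0, 0],
    [-0.104, 0, 0, 0, 0, 0, 0],
    [-0.104, 0, 0, 0, 0, 0, 0],
    [-0.104, 0, 0, 0, 0, 0, 0],
    [-0.104, 0, 0, 0, 0, 0, 0],
    [-0.104, 0, 0, 0, 0, 0, 0],
    [-0.104, 0, 0, 0, 0, 0, 0],
    [-0.104, 0, 0, 0, 0, 0, 0],
    [0, 0, 0, 0, 0, 0, 0],
  ],
)

```text
clock: 9.05
tool_pos: [0.5151, -0.2254, 0.1883]
ee_rot: [-0.25, 1.557, 0.25]
force: [0.4, 0.3, -0.4]
grip_width: 0.0004
```

```bash
cat >>h.py <<'E'
from scipy.spatial.transform import Rotation as R
A=np.array([.5779,-.0526])
def tool():
    S=readout.get_state();M=R.from_rotvec(S["ee_rot"]).as_matrix();return S,M
def to(x,y,z):
    S,M=tool();print("pos",S["tool_pos"],"psi",np.degrees(np.arctan2(M[1,1],M[0,1])),"F",S["force"],"j",S["joint_pos"])
    return M.T@(np.array([x,y,z])-S["tool_pos"])
def place(a,r,d):
    a=np.radians(a);return A+r*np.array([np.cos(a),np.sin(a)])+d*np.array([-np.sin(a),np.cos(a)])
E
python3 -c "
from h import *
print(to(*place(108,.047,.028),.19))"
```

```text
pos [ 0.5151 -0.2254  0.1883] psi 108.26583563072425 F [ 0.4467  0.3102 -0.3562] j [-0.0151  0.3504  0.4474  1.7634 -0.1705  1.0666  2.3809]
[-0.0017  0.1916  0.086 ]
```

Call:
move_arm(
  increments=[
    [0, 0, 0, 0, 0.0274, 0.0123, 0],
    [0, 0, 0, 0, 0.0274, 0.0123, 0],
    [0, 0, 0, 0, 0.0274, 0.0123, 0],
    [0, 0, 0, 0, 0.0274, 0.0123, 0],
    [0, 0, 0, 0, 0.0274, 0.0123, 0],
    [0, 0, 0, 0, 0.0274, 0.0123, 0],
    [0, 0, 0, 0, 0.0274, 0.0123, 0],
    [0, 0, 0, 0.01, 0, 0, 0],
    [0, 0, 0, 0.01, 0, 0, 0],
    [0, 0, 0, 0.01, 0, 0, 0],
    [0, 0, 0, 0, 0, 0, 0],
  ],
)

```text
clock: 9.97
tool_pos: [0.5363, -0.0178, 0.1561]
ee_rot: [-0.244, 1.561, 0.244]
force: [-0.4, -0.4, 0.2]
grip_width: 0.0003
```

```bash
python3 -c "
from h import *
print(to(*place(108,.047,.028),.124))
r=lambda x,f:cv2.resize(np.ascontiguousarray(x[:,:,::-1]),None,fx=f,fy=f,interpolation=cv2.INTER_CUBIC)
cv2.imwrite('pics/dial1.png',r(imaging.camera('scene')[190:300,215:345],6))"
```

```text
pos [ 0.5363 -0.0178  0.1561] psi 107.81446545329855 F [-0.4243 -0.4265  0.1886] j [-0.3504  0.3373  0.3713  1.8584 -0.1443  0.9759  1.9651]
[0.0321 0.0011 0.0009]
```

View pics/dial1.png

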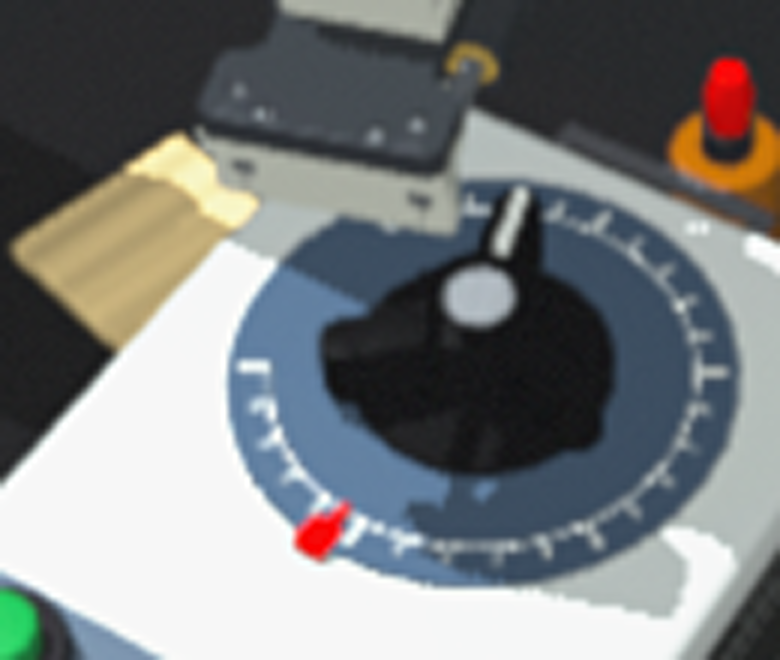

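The scene crop shows the hand above the gap behind the white-line arm, with the fingertips hidden behind the hand body. The dial hasn't moved (white line at (510,220)) and the clip is at (345,505). I'll go down while watching the force.

Call:
move_arm(
  increments=[
    [0, 0, 0, 0.008, 0, 0, 0],
    [0, 0, 0, 0.008, 0, 0, 0],
    [0, 0, 0, 0, 0, 0, 0],
  ],
)

```text
clock: 10.27
tool_pos: [0.5372, -0.017, 0.1409]
ee_rot: [-0.246, 1.559, 0.246]
force: [-0.7, -0.0, 1.0]
grip_width: 0.0006
```

Call:
move_arm(
  increments=[
    [0, 0, 0, 0.006, 0, 0, 0],
    [0, 0, 0, 0.006, 0, 0, 0],
    [0, 0, 0, 0, 0, 0, 0],
  ],
)

```text
clock: 10.52
tool_pos: [0.5374, -0.0164, 0.1293]
ee_rot: [-0.246, 1.558, 0.247]
force: [0.2, -0.3, 0.9]
grip_width: 0.0005
```

```bash
python3 -c "
from h import *
print(to(*place(108,.047,.0185),.124))
print('contact-target rows: arm angle sweep')
r=lambda x,f:cv2.resize(np.ascontiguousarray(x[:,:,::-1]),None,fx=f,fy=f,interpolation=cv2.INTER_CUBIC)
cv2.imwrite('pics/dial2.png',np.hstack([r(imaging.camera('scene')[180:300,225:345],3),r(imaging.camera('top')[140:240,310:430],3.6)]))"
```

```text
pos [ 0.5374 -0.0164  0.1293] psi 107.99016999032627 F [ 0.1722 -0.344   0.8609] j [-0.3413  0.3685  0.3605  1.8895 -0.1612  0.9132  1.9809]
[0.0052 0.0001 0.0088]
contact-target rows: arm angle sweep
```

View pics/dial2.png

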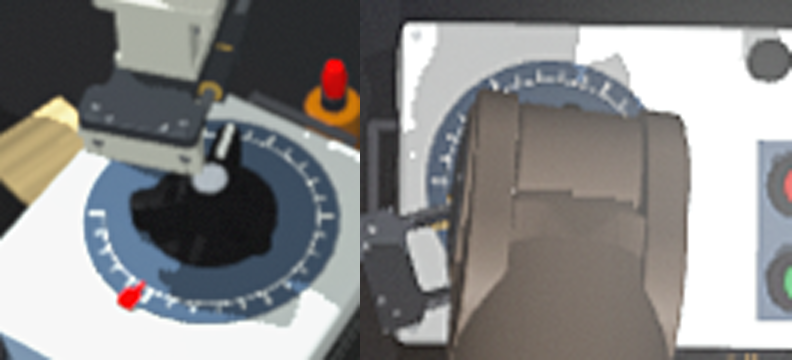

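The pointer is unmoved and the clip is still visible at left crop (135,290). From above, the arm hides the dial. Now I'll close the gap to the arm and sweep in an arc about the axis.

Call:
move_arm(
  increments=[
    [0, 0, 0, 0.004, 0, 0.003, 0],
    [0, 0, 0, 0, 0, 0.003, 0],
    [0, 0, 0, 0, 0, 0.002, 0],
    [0, 0, 0, 0, 0, 0, 0],
  ],
)

```text
clock: 10.95
tool_pos: [0.5461, -0.0137, 0.1264]
ee_rot: [-0.247, 1.557, 0.247]
force: [0.4, -0.6, -0.9]
grip_width: 0.0007
```

Call:
move_arm(
  increments=[
    [0.05, 0, 0, 0, 0.0009, 0.0024, 0],
    [0.05, 0, 0, 0, 0.0009, 0.0024, 0],
    [0.05, 0, 0, 0, 0.0009, 0.0024, 0],
    [0.05, 0, 0, 0, 0.0009, 0.0024, 0],
    [0, 0, 0, 0, 0, 0, 0],
  ],
)

```text
clock: 11.37
tool_pos: [0.5538, -0.0082, 0.1264]
ee_rot: [-0.088, 1.57, 0.088]
force: [-2.0, -0.4, 2.1]
grip_width: 0.0006
```

```bash
cat >>h.py <<'E'
def rep():
    S,M=tool();psi=np.arctan2(M[1,1],M[0,1]);q=S["tool_pos"][:2]-A
    print("clock",S["clock"],"z",S["tool_pos"][2],"psi",np.degrees(psi),"r",q@M[:2,1],"d",-q@M[:2,2],"F",S["force"]@M,"j7",S["joint_pos"][6])
E
python3 -c "
from h import *
rep()"
```

```text
clock 11.3667 z 0.12637263961315048 psi 96.40979585918184 r 0.04683369806073608 d 0.01901382362232213 F [-2.0958 -0.1976 -2.0105] j7 1.796399206996772
```

Call:
move_arm(
  increments=[
    [0.05, 0, 0, 0, 0.0009, 0.0024, 0],
    [0.05, 0, 0, 0, 0.0009, 0.0024, 0],
    [0.05, 0, 0, 0, 0.0009, 0.0024, 0],
    [0.05, 0, 0, 0, 0.0009, 0.0024, 0],
    [0.05, 0, 0, 0, 0.0009, 0.0024, 0],
    [0.05, 0, 0, 0, 0.0009, 0.0024, 0],
    [0.05, 0, 0, 0, 0.0009, 0.0024, 0],
    [0.05, 0, 0, 0, 0.0009, 0.0024, 0],
  ],
)

```text
clock: 12.03
tool_pos: [0.5728, -0.0018, 0.1263]
ee_rot: [0.225, 1.561, -0.224]
force: [-4.0, 1.2, 2.5]
grip_width: 0.0007
```

```bash
python3 -c "
from h import *
rep()"
```

```text
clock 12.0333 z 0.12633657558886835 psi 73.60030866091003 r 0.047271168239170096 d 0.01923536217025942 F [-2.4831  0.0328 -4.2105] j7 1.4492767041436547
```

Force is about 4 N, as expected for pushing the dial. Continuing the sweep.

Call:
move_arm(
  increments=[
    [0.05, 0, 0, 0, 0.0009, 0.0024, 0],
    [0.05, 0, 0, 0, 0.0009, 0.0024, 0],
    [0.05, 0, 0, 0, 0.0009, 0.0024, 0],
    [0.05, 0, 0, 0, 0.0009, 0.0024, 0],
    [0.05, 0, 0, 0, 0.0009, 0.0024, 0],
    [0.05, 0, 0, 0, 0.0009, 0.0024, 0],
    [0.05, 0, 0, 0, 0.0009, 0.0024, 0],
    [0.05, 0, 0, 0, 0.0009, 0.0024, 0],
    [0.05, 0, 0, 0, 0.0009, 0.0024, 0],
    [0.05, 0, 0, 0, 0.0009, 0.0024, 0],
    [0.05, 0, 0, 0, 0.0009, 0.0024, 0],
    [0.05, 0, 0, 0, 0.0009, 0.0024, 0],
    [0.05, 0, 0, 0, 0.0009, 0.0024, 0],
    [0.05, 0, 0, 0, 0.0009, 0.0024, 0],
    [0.05, 0, 0, 0, 0.0009, 0.0024, 0],
    [0.05, 0, 0, 0, 0.0009, 0.0024, 0],
    [0.05, 0, 0, 0, 0.0009, 0.0024, 0],
    [0.05, 0, 0, 0, 0.0009, 0.0024, 0],
    [0.05, 0, 0, 0, 0.0009, 0.0024, 0],
    [0.05, 0, 0, 0, 0.0009, 0.0024, 0],
  ],
)

```text
clock: 13.7
tool_pos: [0.618, -0.0202, 0.1261]
ee_rot: [0.997, 1.333, -0.997]
force: [-3.8, 3.1, 2.0]
grip_width: 0.0006
```

```bash
python3 -c "
from h import *
rep()"
```

```text
clock 13.7 z 0.12605945589627748 psi 16.34341491745939 r 0.047592922083209616 d 0.0198561808687775 F [-1.9465 -2.7892 -4.0742] j7 0.6516707593720109
```

Call:
move_arm(
  increments=[
    [0.05, 0, 0, 0, 0.0009, 0.0024, 0],
    [0.05, 0, 0, 0, 0.0009, 0.0024, 0],
    [0.05, 0, 0, 0, 0.0009, 0.0024, 0],
    [0.05, 0, 0, 0, 0.0009, 0.0024, 0],
    [0.05, 0, 0, 0, 0.0009, 0.0024, 0],
    [0.05, 0, 0, 0, 0.0009, 0.0024, 0],
    [0.05, 0, 0, 0, 0.0009, 0.0024, 0],
    [0.05, 0, 0, 0, 0.0009, 0.0024, 0],
    [0.05, 0, 0, 0, 0.0009, 0.0024, 0],
    [0.05, 0, 0, 0, 0.0009, 0.0024, 0],
    [0.05, 0, 0, 0, 0.0009, 0.0024, 0],
    [0.05, 0, 0, 0, 0.0009, 0.0024, 0],
    [0.05, 0, 0, 0, 0.0009, 0.0024, 0],
    [0.05, 0, 0, 0, 0.0009, 0.0024, 0],
    [0.05, 0, 0, 0, 0.0009, 0.0024, 0],
    [0.05, 0, 0, 0, 0.0009, 0.0024, 0],
    [0.05, 0, 0, 0, 0.0009, 0.0024, 0],
    [0.05, 0, 0, 0, 0.0009, 0.0024, 0],
    [0.05, 0, 0, 0, 0.0009, 0.0024, 0],
    [0.05, 0, 0, 0, 0.0009, 0.0024, 0],
  ],
)

```text
clock: 15.37
tool_pos: [0.6275, -0.0679, 0.1261]
ee_rot: [1.714, 0.785, -1.712]
force: [0.9, 4.4, -0.9]
grip_width: 0.0006
```

```bash
python3 -c "
from h import *
rep()"
```

```text
clock 15.3667 z 0.12607562383444657 psi -40.89808431149214 r 0.047512529318297414 d 0.02088079424891441 F [ 0.8768 -2.1969 -3.9499] j7 -0.09923045738719785
```

Call:
move_arm(
  increments=[
    [0.05, 0, 0, 0, 0.001, 0.0025, 0],
    [0.05, 0, 0, 0, 0.001, 0.0025, 0],
    [0.05, 0, 0, 0, 0.001, 0.0025, 0],
    [0.05, 0, 0, 0, 0.001, 0.0025, 0],
    [0.05, 0, 0, 0, 0.001, 0.0025, 0],
    [0.05, 0, 0, 0, 0.001, 0.0025, 0],
    [0.05, 0, 0, 0, 0.001, 0.0025, 0],
    [0.05, 0, 0, 0, 0.001, 0.0025, 0],
    [0.05, 0, 0, 0, 0.001, 0.0025, 0],
    [0.05, 0, 0, 0, 0.001, 0.0025, 0],
    [0.05, 0, 0, 0, 0.001, 0.0025, 0],
    [0, 0, 0, 0, 0, 0, 0],
  ],
)

```text
clock: 16.37
tool_pos: [0.6116, -0.0934, 0.1263]
ee_rot: [2.058, 0.318, -2.056]
force: [2.0, 3.1, -0.6]
grip_width: 0.0004
```

```bash
python3 -c "
from h import *
rep()
r=lambda x,f:cv2.resize(np.ascontiguousarray(x[:,:,::-1]),None,fx=f,fy=f,interpolation=cv2.INTER_CUBIC)
cv2.imwrite('pics/dial3.png',np.hstack([r(imaging.camera('scene')[190:300,225:345],3.3),r(imaging.camera('top')[140:240,310:430],3.3)[:330]][0:1]+[cv2.resize(r(imaging.camera('top')[140:240,310:430],3.3),(396,363))]))"
```

```text
clock 16.3667 z 0.1263064815857198 psi -72.4637614602582 r 0.04902610405235225 d 0.0198816412029243 F [ 0.6502 -2.3672 -2.8834] j7 -0.5075441518035488
```

View pics/dial3.png

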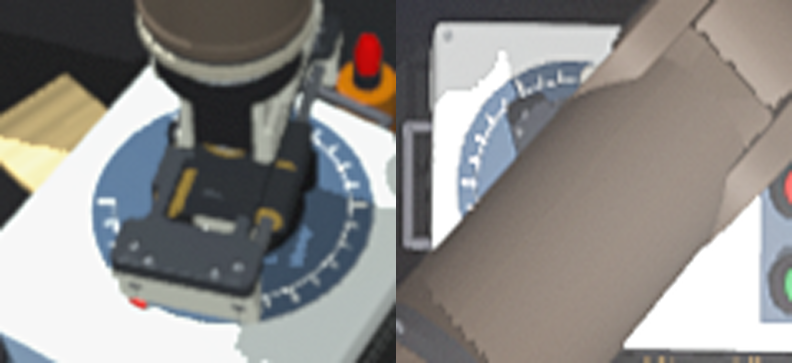

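The scene view shows the hand over the dial and clip, so the pointer is hidden; the case and loose things look undisturbed. The estimate is about 24° to go. I'll push roughly 17° more, then back off and look.

Call:
move_arm(
  increments=[
    [0.05, 0, 0, 0, 0.0008, 0.0024, 0],
    [0.05, 0, 0, 0, 0.0008, 0.0024, 0],
    [0.05, 0, 0, 0, 0.0008, 0.0024, 0],
    [0.05, 0, 0, 0, 0.0008, 0.0024, 0],
    [0.05, 0, 0, 0, 0.0008, 0.0024, 0],
    [0.05, 0, 0, 0, 0.0008, 0.0024, 0],
    [0, 0, 0, 0, 0, 0, 0],
    [0, 0, 0, 0, 0, 0, 0],
  ],
)

```text
clock: 17.18
tool_pos: [0.5979, -0.1017, 0.1265]
ee_rot: [2.217, 0.009, -2.217]
force: [2.3, 0.3, -0.9]
grip_width: 0.0004
```

```bash
python3 -c "
from h import *
rep()"
```

```text
clock 17.1833 z 0.12649719863641104 psi -89.51537237428346 r 0.04924303886072813 d 0.01955538002932821 F [ 0.8692 -0.2969 -2.2945] j7 -0.7414743043938119
```

Call:
move_arm(
  increments=[
    [0, 0, 0, 0, 0, -0.006, 0],
    [0, 0, 0, 0, 0, -0.006, 0],
    [0, 0, 0, -0.02, 0, 0, 0],
    [0, 0, 0, -0.02, 0, 0, 0],
    [0, 0, 0, -0.02, 0, 0, 0],
    [0, 0, 0, 0, -0.035, 0, 0],
    [0, 0, 0, 0, -0.035, 0, 0],
    [0, 0, 0, 0, -0.035, 0, 0],
    [0, 0, 0, 0, -0.035, 0, 0],
    [0, 0, 0, 0, -0.035, 0, 0],
    [0, 0, 0, 0, -0.035, 0, 0],
    [0, 0, 0, 0, 0, 0, 0],
  ],
)

```text
clock: 18.18
tool_pos: [0.6089, 0.1176, 0.1852]
ee_rot: [2.212, 0.022, -2.216]
force: [-0.0, 1.1, -0.1]
grip_width: 0.0007
```

```bash
python3 -c "
from h import *
rep()
I=imaging.camera('scene')[:,:,::-1];T=imaging.camera('top')[:,:,::-1]
cv2.imwrite('pics/s4.png',I);cv2.imwrite('pics/t4.png',T)
r=lambda x,f:cv2.resize(np.ascontiguousarray(x),None,fx=f,fy=f,interpolation=cv2.INTER_CUBIC)
cv2.imwrite('pics/dial4.png',np.hstack([r(I[210:300,245:345],4),r(T[150:240,320:420],4)]))"
```

```text
clock 18.1833 z 0.18517188293633677 psi -88.99527741762354 r -0.16963387084525905 d 0.03397913278448387 F [ 0.145  -1.1242  0.0067] j7 -1.1562595220224534
```

View pics/dial4.png

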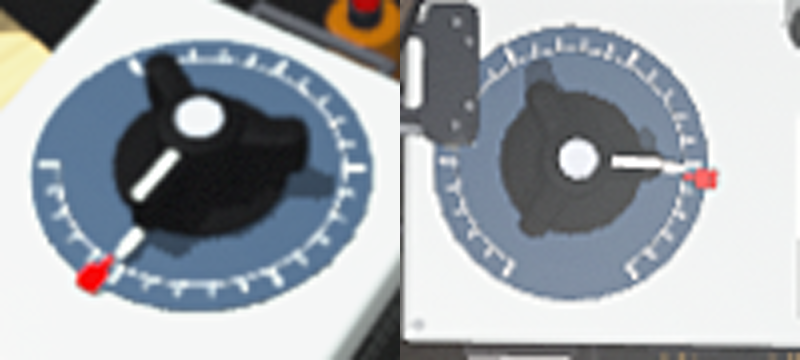

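The pointer now nearly meets the clip: in the top crop the tip is about (688,169) and the clip tip about (693,177). I'll measure the remaining angle numerically with both cameras.

```bash
cat >>h.py <<'E'
def polar(n,im,z,r0,r1,kind,A=A):
    an=np.radians(np.arange(-125,-64,.25)); rr=np.arange(r0,r1,.0005)
    P=np.array([[proj(n,[A[0]+r*np.cos(a),A[1]+r*np.sin(a),z]) for a in an] for r in rr]).astype(np.float32)
    v=cv2.remap(im,P,None,cv2.INTER_LINEAR).astype(float)
    b,g,r=v[...,0],v[...,1],v[...,2]
    w=(np.clip(r-np.maximum(g,b),0,None) if kind=="red" else np.minimum(np.minimum(r,g),b)).mean(0)
    w=np.clip(w-np.percentile(w,60)-.3*np.ptp(w),0,None)
    k=np.argmax(w); s=slice(max(0,k-32),k+33); return np.degrees((an[s]*w[s]).sum()/w[s].sum()),w.max()
E
python3 -c "
from h import *
for n,f in(('top','pics/t4.png'),('scene','pics/s4.png')):
    im=cv2.imread(f)
    print(n,'ptr',[polar(n,im,z,.056,.064,'w') for z in (.141,.144)],'armline',polar(n,im,.170,.03,.048,'w'),'clip',[polar(n,im,z,.073,.085,'red') for z in (.140,.144)])
im=cv2.imread('pics/top0.png');print('clip0',polar('top',im,.142,.073,.085,'red'))
"
```

```text
Traceback (most recent call last):
  File "h.py", line 25, in polar
    P=np.array([[proj(n,[A[0]+r*np.cos(a),A[1]+r*np.sin(a),z]) for a in an] for r in rr]).astype(np.float32)
                 ~~~~^^^^^^^^^^^^^^^^^^^^^^^^^^^^^^^^^^^^^^^^^
  File "h.py", line 9, in proj
    m=imaging.camera_model(n);E=m["extrinsics"]
ValueError: time passes only in moves, steps and waits
```

```bash
sed -i 's/imaging.camera_model(n)/CM(n)/' h.py; sed -i '3a import functools\nCM=functools.lru_cache(imaging.camera_model)' h.py
python3 -c "
from h import *
for n,f in(('top','pics/t4.png'),('scene','pics/s4.png')):
    im=cv2.imread(f)
    print(n,'ptr',[polar(n,im,z,.056,.064,'w') for z in (.141,.144)],'armline',polar(n,im,.170,.03,.048,'w'),'clip',[polar(n,im,z,.073,.085,'red') for z in (.140,.144)])
im=cv2.imread('pics/top0.png');print('clip0',polar('top',im,.142,.073,.085,'red'))
"
```

```text
top ptr [(np.float64(-90.37929452777396), np.float64(73.875)), (np.float64(-90.68573150049093), np.float64(74.75))] armline (np.float64(-90.37351972642644), np.float64(96.27222222222223)) clip [(np.float64(-94.56168640020933), np.float64(91.56)), (np.float64(-94.81356230452373), np.float64(91.532))]
scene ptr [(np.float64(-91.59038939019668), np.float64(98.7875)), (np.float64(-90.2374996287386), np.float64(99.61875))] armline (np.float64(-90.40828331889618), np.float64(138.5138888888889)) clip [(np.float64(-93.87825185291129), np.float64(163.04399999999998)), (np.float64(-92.39236779817055), np.float64(156.49200000000002))]
clip0 (np.float64(-94.6863681715084), np.float64(91.364))
```

Pointer at −90.5°, clip at −94.7° (top camera) or about −93.1° (scene camera), so it's 2–4° short. I'll go back in and nudge about 3.3° more.

```bash
python3 -c "
from h import *
print(to(*place(-89,.049,.031),.185))"
```

```text
pos [0.6087 0.1102 0.186 ] psi -89.40593384923746 F [-0.6554 -1.2838  0.2061] j [-0.9888  0.7207  1.2662  1.6579 -0.7095  1.3053 -1.1528]
[0.0013 0.2112 0.0012]
```

Call:
move_arm(
  increments=[
    [0, 0, 0, 0, 0.035, 0, 0],
    [0, 0, 0, 0, 0.035, 0, 0],
    [0, 0, 0, 0, 0.035, 0, 0],
    [0, 0, 0, 0, 0.035, 0, 0],
    [0, 0, 0, 0, 0.035, 0, 0],
    [0, 0, 0, 0, 0.035, 0, 0],
    [0, 0, 0, 0, 0, 0, 0],
    [0, 0, 0, 0, 0, 0, 0],
  ],
)

```text
clock: 18.95
tool_pos: [0.6087, -0.1067, 0.1872]
ee_rot: [-2.222, 0.003, 2.221]
force: [1.0, 0.5, -0.6]
grip_width: 0.0003
```

```bash
python3 -c "
from h import *
rep();print(to(*place(-89,.049,.031),.127))"
```

```text
clock 18.95 z 0.18719839685411516 psi -90.08850619445346 r 0.054021969614694756 d 0.030845183927545268 F [ 0.5749 -0.5513 -0.9976] j7 -0.8482771975865155
pos [ 0.6087 -0.1067  0.1872] psi -90.08850619445346 F [ 0.9989  0.549  -0.5749] j [-0.6246  0.687   1.2172  1.659  -0.6696  1.2785 -0.8483]
[ 0.0602 -0.0057 -0.001 ]
```

Call:
move_arm(
  increments=[
    [0, 0, 0, 0.015, -0.005, 0, 0],
    [0, 0, 0, 0.015, 0, 0, 0],
    [0, 0, 0, 0.015, 0, 0, 0],
    [0, 0, 0, 0.014, 0, 0, 0],
    [0, 0, 0, 0, 0, 0.004, 0],
    [0, 0, 0, 0, 0, 0.003, 0],
    [0, 0, 0, 0, 0, 0, 0],
    [0, 0, 0, 0, 0, 0, 0],
  ],
)

```text
clock: 19.62
tool_pos: [0.603, -0.0968, 0.1284]
ee_rot: [2.22, 0.006, -2.217]
force: [0.2, -0.1, 0.7]
grip_width: 0.0008
```

```bash
python3 -c "
from h import *
rep()"
```

```text
clock 19.6167 z 0.12844240848761965 psi -89.67877654944665 r 0.04430081679374807 d 0.024843613234572716 F [-0.651   0.0588 -0.227 ] j7 -0.8028482728275477
```

Call:
move_arm(
  increments=[
    [0, 0, 0, 0, 0.004, 0.003, 0],
    [0, 0, 0, 0, 0, 0.0025, 0],
    [0, 0, 0, 0, 0, 0, 0],
    [0.02, 0, 0, 0, 0.0004, 0.001, 0],
    [0.02, 0, 0, 0, 0.0004, 0.001, 0],
    [0.018, 0, 0, 0, 0.0003, 0.0009, 0],
    [0, 0, 0, 0, 0, 0, 0],
    [0, 0, 0, 0, 0, 0, 0],
  ],
)

```text
clock: 20.28
tool_pos: [0.5947, -0.1019, 0.1277]
ee_rot: [-2.196, 0.058, 2.194]
force: [3.5, -1.5, 2.4]
grip_width: 0.0005
```

```bash
python3 -c "
from h import *
rep()"
```

```text
clock 20.2833 z 0.1276954552783771 psi -93.00134707378842 r 0.04836746932888972 d 0.019374023545576928 F [-2.4397  1.3432 -3.5539] j7 -0.8373192597621872
```

Call:
move_arm(
  increments=[
    [0, 0, 0, 0, 0, -0.006, 0],
    [0, 0, 0, 0, 0, -0.006, 0],
    [0, 0, 0, -0.02, 0, 0, 0],
    [0, 0, 0, -0.02, 0, 0, 0],
    [0, 0, 0, -0.02, 0, 0, 0],
    [0, 0, 0, 0, -0.035, 0, 0],
    [0, 0, 0, 0, -0.035, 0, 0],
    [0, 0, 0, 0, -0.035, 0, 0],
    [0, 0, 0, 0, -0.035, 0, 0],
    [0, 0, 0, 0, -0.035, 0, 0],
    [0, 0, 0, 0, -0.035, 0, 0],
    [0, 0, 0, 0, 0, 0, 0],
  ],
)

```text
clock: 21.28
tool_pos: [0.617, 0.1174, 0.1854]
ee_rot: [-2.195, 0.042, 2.203]
force: [-0.1, 1.2, -0.7]
grip_width: 0.0006
```

```bash
python3 -c "
from h import *
rep()
I=imaging.camera('scene')[:,:,::-1].copy();T=imaging.camera('top')[:,:,::-1].copy()
for n,im in(('top',T),('scene',I)):
    print(n,'ptr',[polar(n,im,z,.056,.064,'w') for z in (.141,.144)],'armline',polar(n,im,.170,.03,.048,'w'),'clip',[polar(n,im,z,.073,.085,'red') for z in (.140,.144)])
r=lambda x,f:cv2.resize(np.ascontiguousarray(x),None,fx=f,fy=f,interpolation=cv2.INTER_CUBIC)
cv2.imwrite('pics/dial5.png',np.hstack([r(I[210:330,190:310],3.3),r(T[140:260,320:440],3.3)]))"
```

```text
clock 21.2833 z 0.1854194631520304 psi -92.33613367324078 r -0.171483067979168 d 0.0321813043191519 F [ 0.6762 -1.2393  0.1408] j7 -1.2270671029398663
top ptr [(np.float64(-94.02795011788062), np.float64(75.25)), (np.float64(-94.33183755362967), np.float64(77.58125000000001))] armline (np.float64(-93.96642495421969), np.float64(93.13055555555556)) clip [(np.float64(-94.56101460029242), np.float64(91.28)), (np.float64(-94.81410675603874), np.float64(91.56))]
scene ptr [(np.float64(-95.28693939303155), np.float64(99.5)), (np.float64(-93.77622905289171), np.float64(100.14375000000001))] armline (np.float64(-94.53091323841737), np.float64(138.02222222222224)) clip [(np.float64(-93.88088498021489), np.float64(162.93200000000002)), (np.float64(-92.39228907863506), np.float64(156.40800000000002))]
```

```bash
python3 -c "
from h import *
from workcell import arm
a=cv2.imread('pics/scene0.png')[280:320,195:262].astype(int);b=imaging.camera('scene')[280:320,195:262,::-1].astype(int)
print('button region mean abs diff',abs(a-b).mean()); S=readout.get_state();print(S['clock'],S['force'],S['qvel'].round(3))
print(arm.hand_in())"
```

```text
button region mean abs diff 1.4793532338308457
21.4333 [-0.3032 -0.3206  0.2283] [ 0.03  -0.014  0.025  0.012  0.002 -0.007  0.002]
the job is handed in; nothing more can be done
None
```

I pressed the green button fully, turned the dial round to the red clip with the closed fingertips, backed the arm clear and handed in. `hand_in` gives no verdict, so success is not confirmed.

- **Button:** the push force stayed low for about 6 mm of travel, then rose sharply to about 15 N at the stop. At the end, the scene image around both buttons matched the starting picture, so the green button is up and the red one looks untouched.
- **Dial:** I pushed the white-line arm from the side, with about 4–5 N each time I read the force. After a look that showed it 2–4° short, I gave it one more nudge of about 3.5°.
- **Final position:** the pointer is about 0.5° short of the clip by the top camera and about 1.4° past it by the scene camera. The two disagree by about 2°, but both are inside the 4.5° limit.
- **State at hand-in:** the clock read 21.4 s, with no contact force and the arm nearly still.

**Disagreements and gaps:**
- The closed fingertips touched about 25 mm higher than the reported TCP suggested, so I found contact by force instead.
- My picture count ran out at 12, so the last check was numeric only.
- I did not measure the loose things at the end; they looked undisturbed where earlier views showed them.

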